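Tip the tray of wooden balls into the drying groove

TASK

In this mask carver's shop two identical racks stand on the bench, each with a hinged tipping tray. Take the tray that holds the three turned wooden balls (mask noses) by its handle and tip it up so that the balls run along its slanting guide rail and line up in single file in the groove at its far end, then let the tray back down onto its rest. Leave the tray with the square blocks down.

Things in the scene. Friction and masses are not known exactly. Their poses are not given: they have to be found in the camera images.
- rack: Fixed plywood rack carrying the tray of balls and the V groove. Origin on the bench under the hinge; x runs from handle to groove, y left, z up. The groove lies along y = -47 mm, from x = 5 to 140 mm where a stop closes it; it is 44 mm wide, its bottom 71 mm high at the tray, 57 mm at the stop. A ball lying in it has its centre 80 to 94 mm high.
- tray (a joint): Tilt in rad of the tray of balls: 0 down on its rest (its floor then falls 3 degrees towards the handle, so the balls stay put), growing as the handle is lifted, stop at 0.7. It does not stay up: let go, it sinks back by itself in about a second. Held at 0.4 to 0.5 rad, the balls roll out within about 2 s.
- tray_handle (a point): Middle of that tray's handle: round, dark wood, 25 mm thick, 86 mm long, sticking out of the tray's near wall, axis about 79 mm above the bench, free space beneath. This point is on its axis, 45 mm from the wall, 211 mm from the hinge. At rest x points level along the handle to the tray and groove, y left, z up; it turns with the tray. Lifting takes about 3 N.
- ball0_center (a point): One turned limewood ball, 32 mm diameter, lying at the start in the tray against its near wall; the three are alike. This point is its centre.
- ball1_center (a point): Another turned limewood ball, 32 mm diameter, lying at the start in the tray against its near wall; the three are alike. This point is its centre.
- ball2_center (a point): The third turned limewood ball, 32 mm diameter, lying at the start in the tray against its near wall; the three are alike. This point is its centre.
- tray2 (a joint): Tilt in rad of the other, identical tray, on the other rack, which holds three 26 mm square blocks: 0 down on its rest. Leave it down. The two racks may stand either way round, left or right, 250 mm or more apart, each turned up to 15 degrees.

How it is judged:
By the outcome, as a careful person would: the job done as asked, in the order asked, and still so for the second after the job is handed in, with the robot touching nothing.
It also fails if it takes over 38 s, if anything falls off the work surface, if the arm or the gripper's body presses on something with over 40 N, if the wrist force passes 120 N, or if a joint passes its speed limit or range.

ROBOT

A 6-joint arm with a two-finger parallel gripper is mounted at the origin on the work surface. World frame = base frame: x ahead of the robot, y to its left, z up, the work surface at z = 0. Lengths are in mm, angles in rad, forces in N, time in s.
With the tool pointing down it reaches from about 300 to 775 mm from the base axis. Payload 14.6 kg.
Tool frame: the origin (TCP) lies on the centre line of the jaws, within the pads' length; the fingertips stand 19 mm ahead of it and the grasp point (between the pads) is the TCP (bot.tip_reach is the distance from the TCP to the fingertips, in mm); z points along the fingers, y is the line along which they close (so a half turn about z gives the same grasp; the last joint's range is limited). The gripper opens to 85 mm and grips with 20 to 120 N. Pads are 22 mm wide; open, the fingers measure 114 mm over their backs; the gripper's body (76 mm by 85 mm) begins 54 mm behind the grasp point. The pads swing forward as they close: fully open they stand 13 mm farther back than shut.
Start: joints at [1.063, 0.3, 1.521, -0, 1.321, -0.067], TCP at [234.661, 497.417, 250.281] pointing down, gripper open.
Joint ranges: [-3.03, 3.03], [-0.79, 2.21], [0.23, 2.52], [-1.04, 4.18], [0, 3.07], [-2.55, 2.55]. Speed limits (rad/s): [2.22, 2.22, 2.57, 3.14, 3.14, 3.14].

INTERFACE

Orientations are given as a unit quaternion [w, x, y, z].
In Python, from rig import bot gives the robot as it stands. Calls block until the motion is done:
- bot.move_to(position, orientation): joint-space move of the TCP to a pose.
- bot.servo_line(position, attitude=None, speed=150, until_force=None): straight line of the TCP; attitude=None keeps the orientation; speed is the mean speed in mm/s. With until_force (N) it stops when the force on the tool has changed by that much, and returns True; else False.
- bot.move_joints(angles): joint-space move.
- bot.move_gripper(opening, grip_force=None): finger opening in mm; grip_force is the grip in N (None keeps the last); returns when the fingers have stopped.
- bot.dwell(seconds).
- bot.ik(position, orientation): joint angles nearest the present ones, or None.
- bot.read_state(): the state.
- bot.read_camera(name): name is "scene" or "top" or "wrist"; returns a dict with "image" (400x640x3 uint8, blue, green, red), "depth" (400x640 float32, mm along the optical axis (not along the pixel's ray), 0 where there is no reading), "fovy" (degrees; the focal length in pixels is half the picture's height over the tangent of half this angle, whatever the lens; pixels are square), "cx", "cy" (the principal point, pixels), "eye" and "attitude" of the camera in the world; the wrist camera has in their place "mount" (4x4, takes a point from camera to tool coordinates, whose origin is the TCP and whose axes are the flange's). Camera axes: x right, y down, z forward; pixel columns grow to the right and rows downward; lengths in mm; the calibration is good to about 2 mm. The wrist camera is an equidistant fisheye: a pixel r from the principal point sees the ray r / f radians off the axis. A picture is of the moment at which its call begins: read the wrist's pose just before it.
A pose or a line that the arm cannot do raises bot.MotionError and nothing moves.
- bot.finish_job(): hands the job in; it is judged then, once.
The state is a dict: "clock": time; "joint_positions": joint angles; "qvel": joint speeds; "effort": joint torques, N m; "ee_pos": TCP position; "tool_rot": TCP orientation; "ft_force": force on the tool from outside, world axes, zero at the start; "moment": the same for the moment, N m; "grip_width": finger opening in mm; "grip_force": force on a finger pad.
Only numpy, scipy, OpenCV 4.12 (cv2) and the standard library are available. Lean on these libraries where they do the work, as an engineer would, in place of code of your own. Each camera call takes 0.05 s, during which the arm holds its last target. There are 200 camera calls.

## Working session

There is one attempt and no reset: what is moved stays moved. The work goes in short steps, each a Python script; the robot and the scene stay as the last script left them, time stands still between calls to the robot, and variables do not carry over. Pictures are saved under pics/ and viewed, at most 10 in all, crops included, and the job is handed in when it is done.

```bash
mkdir -p pics; ls; python3 - <<'E'
from rig import bot
import cv2,numpy as np
for n in("top","scene"):
    c=bot.read_camera(n); cv2.imwrite(f"pics/{n}0.png",c["image"]); np.savez(f"{n}0.npz",**c)
    print(n,c["fovy"],c["cx"],c["cy"],c["eye"],c["attitude"],(c["depth"]>0).mean())
s=bot.read_state();print(s["clock"],s["ee_pos"],s["tool_rot"])
E
```

```text
pics
top 51.121623608851806 313.13893965655603 207.384184402927 [449.40810517 -24.87604192 797.98693365] [ 0.05864502 -0.69480278  0.71332132 -0.07058712] 0.99618359375
scene 43.247546702404456 322.2914538763814 195.11773250030717 [1121.35123128  -26.93747776  861.14551665] [-0.21753281  0.67378247  0.67048655 -0.22168546] 0.99625390625
0.1 [234.57582268 497.24349212 249.75414705] [-1.59695761e-04  2.18630161e-01  9.75807641e-01 -5.24746754e-04]
```

View pics/top0.png

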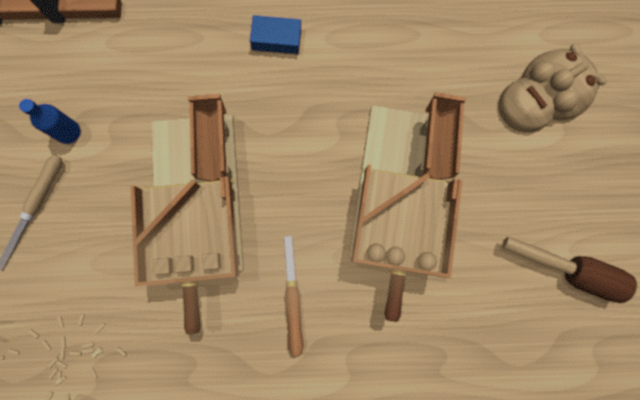

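View pics/scene0.png

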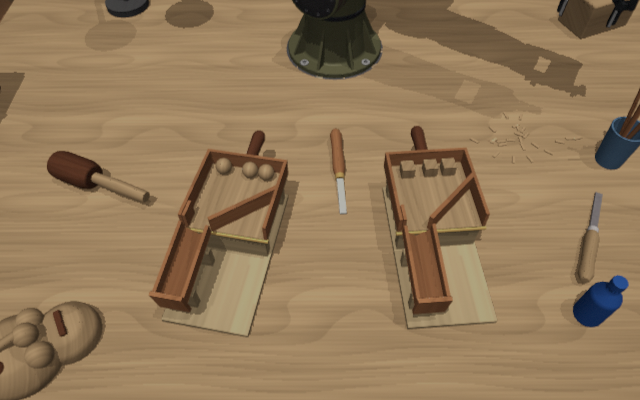

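The balls are in the right-hand tray in the top view, with its handle near (395,297). The blocks are in the left-hand one. Next I'll measure the handle and the tray direction.

```bash
cat > h.py <<'E'
import numpy as np,cv2
from scipy.spatial.transform import Rotation as R
q2R=lambda q:R.from_quat(np.roll(q,-1))
def rays(c,uv):
    f=200/np.tan(np.radians(float(c["fovy"])/2)); uv=np.atleast_2d(uv).astype(float)
    d=np.c_[(uv[:,0]-c["cx"])/f,(uv[:,1]-c["cy"])/f,np.ones(len(uv))]
    return d
def plane(c,uv,z):
    d=q2R(c["attitude"]).apply(rays(c,uv)); return c["eye"]+d*((z-c["eye"][2])/d[:,2])[:,None]
def deproj(c,uv):
    uv=np.atleast_2d(uv); z=c["depth"][uv[:,1],uv[:,0]]
    return c["eye"]+q2R(c["attitude"]).apply(rays(c,uv)*z[:,None])
E
python3 - <<'E'
from h import *
for n,(x0,x1,y0,y1) in dict(top=(375,415,265,330),scene=(240,270,125,160)).items():
    c=np.load(n+"0.npz"); im=c["image"].astype(int)
    m=np.zeros((400,640),np.uint8); m[y0:y1,x0:x1]=(im[y0:y1,x0:x1].max(2)<90)
    k,l,st,ce=cv2.connectedComponentsWithStats(m); i=1+st[1:,4].argmax(); print(n,st[i])
    uv=np.argwhere(l==i)[:,::-1]; P=deproj(c,uv)
    P=P[(P[:,2]>70)&(P[:,2]<110)]; print(len(P),P.mean(0),np.percentile(P[:,2],[5,50,95]))
    a=np.linalg.svd(P[:,:2]-P[:,:2].mean(0))[2][0]; a*=np.sign(a[0]); t=(P[:,:2]-P[:,:2].mean(0))@a
    print("axis",a,np.degrees(np.arctan2(a[1],a[0])),t.min(),t.max(), "ends",P[:,:2].mean(0)+a*t.min(),P[:,:2].mean(0)+a*t.max())
c=np.load("top0.npz")
print(deproj(c,[[376,252],[396,256],[427,261],[353,262],[451,275],[402,267],[461,182]]).round())
E
```

```text
top [384 286   8  34 106]
103 [ 412.10344872 -158.52863684   84.98271212] [80.2065206  85.3626973  89.52009207]
axis [ 0.9843317  -0.17632669] -10.155872498612693 -21.73968702711332 32.1161944730616 ends [ 390.7043856  -154.69534979] [ 443.71643707 -164.1915791 ]
scene [247 131  18  24 253]
253 [ 421.05559164 -165.8253539    89.14255302] [82.27935669 89.88326289 93.42703012]
axis [ 0.98284604 -0.18442791] -10.62778005292034 -32.551521594662105 35.0501513434357 ends [ 389.06245741 -159.82194485] [ 455.50449424 -172.28958   ]
[[ 500. -141.  101.]
 [ 492. -173.  106.]
 [ 483. -224.  105.]
 [ 486. -105.   72.]
 [ 459. -261.  108.]
 [ 474. -182.  106.]
 [ 613. -289.  116.]]
```

```bash
python3 - <<'E'
from h import *
from rig import bot
c=np.load("top0.npz"); im=c["image"].astype(int)
m=np.zeros((400,640),np.uint8); m[278:330,375:415]=(im[278:330,375:415,2]<125)
P=None
uv=np.argwhere(m>0)[:,::-1];P=deproj(c,uv);g=P[:,2]>68;uv=uv[g]
print(g.sum(),uv.min(0),uv.max(0))
(x,y),wh,an=cv2.minAreaRect(uv.astype(np.float32)); print((x,y),wh,an)
P=plane(c,uv,82);mu=P.mean(0);a=np.linalg.svd((P-mu)[:,:2])[2][0];a*=np.sign(a[0]);t=(P-mu)[:,:2]@a;w=(P-mu)[:,:2]@[-a[1],a[0]]
print(mu,np.degrees(np.arctan2(a[1],a[0])),t.min(),t.max(),w.min(),w.max(),"end",mu[:2]+a*t.min())
# feasibility
yaw=np.radians(-10.7);H=np.array([430,-167.,79])
ax=np.array([np.cos(yaw),np.sin(yaw),0])
for flip in(0,np.pi):
  for lean in(0,-.2,.2):
    o=[]
    for th in np.linspace(0,.5,6):
        r=R.from_euler('z',yaw)*R.from_euler('y',th+lean)*R.from_euler('x',np.pi)*R.from_euler('z',flip)
        p=H+ax*211*(1-np.cos(th))+[0,0,211*np.sin(th)]
        q=bot.ik(p,np.roll(r.as_quat(),1)); o.append(None if q is None else np.round(q,2).tolist())
    print(flip,lean,o)
E
```

```text
647 [376 278] [404 321]
(389.4615478515625, 298.3077087402344) (25.055015563964844, 43.90829849243164) 7.125016689300537
[ 421.9358913  -170.70309955   82.        ] -13.009567638311948 -35.6387150236037 37.708953634356966 -13.588509746192148 28.503981444948263 end [ 387.21193345 -162.68033448]
0 0 [[-0.45, 0.34, 1.92, -0.0, 0.88, 1.31], [-0.44, 0.35, 1.85, -0.03, 1.04, 1.34], [-0.42, 0.37, 1.77, -0.05, 1.2, 1.36], [-0.41, 0.4, 1.68, -0.07, 1.35, 1.37], [-0.4, 0.44, 1.59, -0.08, 1.5, 1.38], [-0.39, 0.49, 1.5, -0.1, 1.65, 1.38]]
0 -0.2 [[-0.48, 0.26, 2.04, 0.09, 0.65, 1.21], [-0.46, 0.26, 1.97, 0.04, 0.82, 1.27], [-0.45, 0.27, 1.89, -0.0, 0.98, 1.31], [-0.43, 0.3, 1.8, -0.03, 1.14, 1.34], [-0.42, 0.34, 1.7, -0.05, 1.3, 1.36], [-0.41, 0.38, 1.6, -0.06, 1.45, 1.37]]
0 0.2 [[-0.43, 0.43, 1.8, -0.05, 1.11, 1.36], [-0.42, 0.44, 1.73, -0.07, 1.26, 1.37], [-0.41, 0.47, 1.66, -0.09, 1.41, 1.38], [-0.4, 0.5, 1.57, -0.1, 1.55, 1.39], [-0.39, 0.55, 1.49, -0.11, 1.7, 1.39], [-0.38, 0.59, 1.4, -0.13, 1.84, 1.39]]
3.141592653589793 0 [[-0.45, 0.34, 1.92, -0.0, 0.88, -1.83], [-0.44, 0.35, 1.85, -0.03, 1.04, -1.81], [-0.42, 0.37, 1.77, -0.05, 1.2, -1.79], [-0.41, 0.4, 1.68, -0.07, 1.35, -1.77], [-0.4, 0.44, 1.59, -0.08, 1.5, -1.76], [-0.39, 0.49, 1.5, -0.1, 1.65, -1.76]]
3.141592653589793 -0.2 [[-0.48, 0.26, 2.04, 0.09, 0.65, -1.93], [-0.46, 0.26, 1.97, 0.04, 0.82, -1.87], [-0.45, 0.27, 1.89, -0.0, 0.98, -1.83], [-0.43, 0.3, 1.8, -0.03, 1.14, -1.8], [-0.42, 0.34, 1.7, -0.05, 1.3, -1.79], [-0.41, 0.38, 1.6, -0.06, 1.45, -1.77]]
3.141592653589793 0.2 [[-0.43, 0.43, 1.8, -0.05, 1.11, -1.78], [-0.42, 0.44, 1.73, -0.07, 1.26, -1.77], [-0.41, 0.47, 1.66, -0.09, 1.41, -1.76], [-0.4, 0.5, 1.57, -0.1, 1.55, -1.75], [-0.39, 0.55, 1.49, -0.11, 1.7, -1.75], [-0.38, 0.59, 1.4, -0.13, 1.84, -1.75]]
```

```bash
python3 - <<'E'
from h import *
from rig import bot
yaw=np.radians(-10.7)
r=R.from_euler('z',yaw)*R.from_euler('x',np.pi)
bot.move_to([428,-168.5,200],np.roll(r.as_quat(),1))
s=bot.read_state();c=bot.read_camera("wrist")
print(s["clock"],s["ee_pos"],s["tool_rot"],c["fovy"],c["cx"],c["cy"],c["mount"])
np.savez("wrist0.npz",**c,pos=s["ee_pos"],rot=s["tool_rot"]);cv2.imwrite("pics/wrist0.png",c["image"])
E
```

```text
2.5667 [ 428.2458343  -168.03545628  200.05273182] [-2.14706056e-05  9.95706083e-01 -9.25710144e-02  5.68048600e-05] 65.70646984690485 317.14857294212317 206.98591551573864 [[-3.41867767e-04 -9.59253122e-01 -2.82547927e-01  7.19202387e+01]
 [ 9.99999619e-01 -5.54777709e-04  6.73530381e-04 -4.05217756e-01]
 [-8.02837412e-04 -2.82547589e-01  9.59252946e-01 -1.24463321e+02]
 [ 0.00000000e+00  0.00000000e+00  0.00000000e+00  1.00000000e+00]]
```

View pics/wrist0.png

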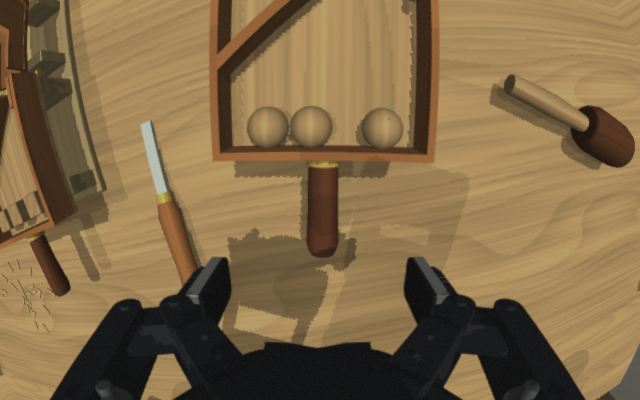

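The handle is seen end-on from (323,165) to its tip at (322,257), and the jaws are centred near u=317. I'll cast these pixels to the axis height.

```bash
python3 - <<'E'
from h import *
c=np.load("wrist0.npz");f=200/np.tan(np.radians(float(c["fovy"])/2))
uv=np.array([[323.,166],[322,245],[322,256],[308,200],[338.5,200],[213,158],[437,158]]);Z=np.array([79,79,79,79,79,108,108])
d=uv-[c["cx"],c["cy"]];rr=np.linalg.norm(d,axis=1);th=rr/f
v=np.c_[d/rr[:,None]*np.sin(th)[:,None],np.cos(th)]
M=c["mount"];Rt=q2R(c["rot"]);v=Rt.apply(v@M[:3,:3].T);o=c["pos"]+Rt.apply(M[:3,3])
P=o+v*((Z-o[2])/v[:,2])[:,None];print(P.round(1))
for a,b in((1,0),(6,5)):
    e=P[b]-P[a];print(np.degrees(np.arctan2(e[1],e[0])))
E
```

```text
[[ 460.6 -178.6   79. ]
 [ 393.6 -165.5   79. ]
 [ 383.2 -163.6   79. ]
 [ 435.2 -161.4   79. ]
 [ 430.6 -186.1   79. ]
 [ 486.9 -101.6  108. ]
 [ 457.  -263.2  108. ]]
-11.061394001159599
79.51612387514814
```

```bash
cat >> h.py <<'E'
yaw=np.radians(-10.7);H=np.array([426,-171.7,79.]);ax=np.array([np.cos(yaw),np.sin(yaw),0])
def pose(th):
    r=R.from_euler('z',yaw)*R.from_euler('y',th)*R.from_euler('x',np.pi)
    return H+ax*211*(1-np.cos(th))+[0,0,211*np.sin(th)],np.roll(r.as_quat(),1)
E
python3 - <<'E'
from h import *
from rig import bot
p,q=pose(0)
bot.move_to(p+[0,0,60],q)
print(bot.servo_line(p,speed=80,until_force=8))
bot.move_gripper(20,40)
s=bot.read_state();print(s["clock"],s["ee_pos"],s["grip_width"],s["grip_force"],s["ft_force"])
for th in(.1,.2,.3,.4,.46):
    bot.servo_line(*pose(th),speed=60); s=bot.read_state();print(th,s["clock"],s["ft_force"].round(1) if hasattr(s["ft_force"],'round') else s["ft_force"],s["grip_width"])
bot.dwell(2)
c=bot.read_camera("scene");cv2.imwrite("pics/up.png",c["image"][100:350,100:420].repeat(2,0).repeat(2,1));print(bot.read_state()["clock"])
E
```

```text
False
4.45 [ 426.02796653 -171.95772658   79.27514171] 25.001387547566758 39.082150147105494 [-3.35356111 -1.933715    4.87635009]
0.1 4.95 [-1.3 -4.9 -1.7] 25.017052991754536
0.2 5.45 [-1.4 -4.5 -1. ] 24.958375474592977
0.3 5.95 [-4.8 -4.2 -0.5] 24.89977787802464
0.4 6.45 [-6.6 -4.4  0.4] 24.66826268703465
0.46 6.8083 [-7.8 -3.1  1.4] 25.266569225646037
8.8583
```

View pics/up.png

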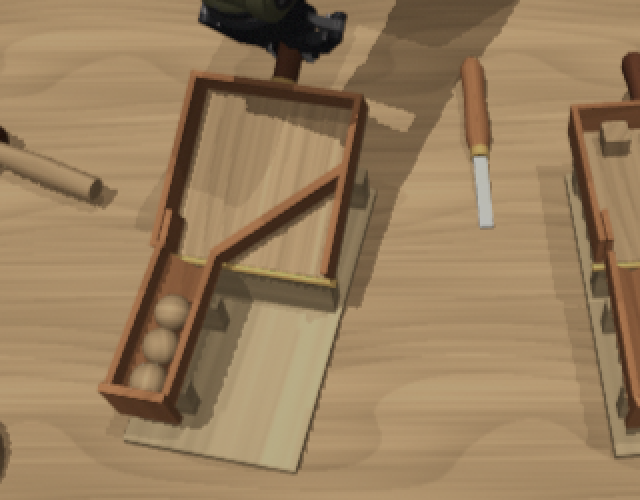

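The tray is up and empty, and all three balls lie in single file in the groove, at (172,312), (160,346) and (148,378) in this crop. I'll lower the tray and let go.

```bash
python3 - <<'E'
from h import *
from rig import bot
for th in(.35,.25,.15,.07,.01):
    bot.servo_line(*pose(th),speed=60)
bot.servo_line(*pose(0),speed=20); print(bot.read_state()["ft_force"])
bot.move_gripper(80); bot.dwell(.5)
p,q=pose(0); bot.servo_line(p+[0,0,120],speed=120); bot.dwell(1)
c=bot.read_camera("scene");cv2.imwrite("pics/end.png",c["image"][100:350,100:500].repeat(2,0).repeat(2,1)[:600,:800])
w=bot.read_camera("wrist");cv2.imwrite("pics/endw.png",w["image"])
s=bot.read_state();print(s["clock"],s["ft_force"],s["ee_pos"])
E
```

```text
[-4.47372819 -4.12253057  5.02627461]
14.7667 [-0.44303268  0.35306179 -0.29847743] [ 426.00841673 -171.71175523  199.00948904]
```

View pics/end.png

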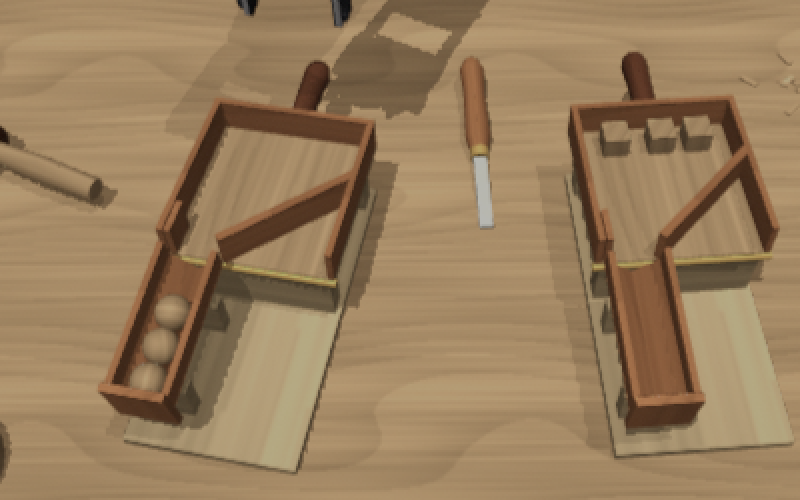

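View pics/endw.png

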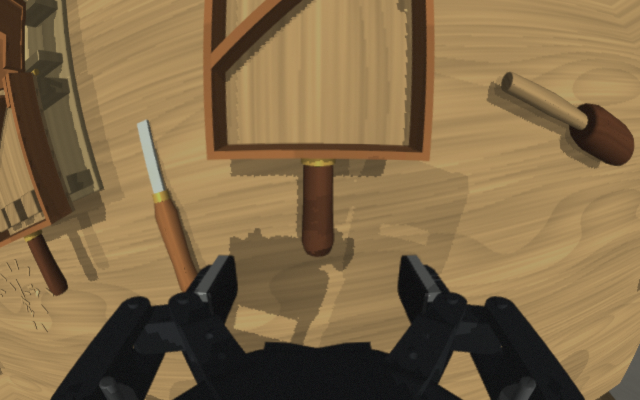

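The tray is back on its rest (handle tip at (318,255) in the wrist view). The balls are in single file in the groove, the block tray hasn't moved, and the gripper is clear of everything.

```bash
python3 -c "
from rig import bot
print(bot.finish_job())"
```

```text
the job is handed in; nothing more can be done
None
```

The job is handed in: the three balls lie in single file in the groove, their tray is back down on its rest, the block tray was left down, and the arm took about 15 s.

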